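Draw the salt measure from its cup and hold it hollow-up over the tray

ROBOT

A 7-joint arm with a two-finger parallel gripper is mounted at the origin on the work surface. World frame = base frame: x ahead of the robot, y to its left, z up, the work surface at z = 0. Lengths are in mm, angles in rad, forces in N, time in s.
With the tool pointing down it reaches from about 425 to 875 mm from the base axis. Payload 9.9 kg.
Tool frame: the origin (TCP) lies at the very end of the fingers, on their centre line; the grasp point (between the pads) lies 19 mm behind it; z points along the fingers, y is the line along which they close (so a half turn about z gives the same grasp; the last joint's range is limited). The gripper opens to 85 mm and grips with 20 to 120 N. Pads are 22 mm wide; open, the fingers measure 114 mm over their backs; the gripper's body (76 mm by 85 mm) begins 54 mm behind the grasp point. The pads swing forward as they close: fully open they stand 13 mm farther back than shut.
Start: joints at [-0.084, 0.576, 0.025, 1.437, -0.015, 1.129, -0.057], TCP at [675.003, 0.006, 231.289] pointing down, gripper open.
Joint ranges: [-2.76, 2.76], [-0.34, 2.15], [-1.52, 1.57], [0.19, 2.46], [-1.09, 4.23], [0.17, 1.99], [-2.82, 2.82]. Speed limits (rad/s): [2.22, 2.22, 3.01, 3.01, 3.14, 3.14, 3.14].

INTERFACE

Orientations are given as a rotation vector (axis times angle).
In Python, from rig import r gives the robot as it stands.
- The arm moves only by the tool move_tool, called after "Emit:" as name([rows], argument=value, ...), one row to a line, values as JSON. Schema: {"type":"object","properties":{"offsets":{"type":"array","items":{"type":"array","items":{"type":"number"},"minItems":7,"maxItems":7},"minItems":1,"maxItems":5},"only":{"type":"string"},"quiet":{"type":"boolean"},"lines":{"type":"string"}},"required":["offsets"],"additionalProperties":false}. offsets is a list of rows, 1 to 5 of them, each of 7 numbers: a rotation vector rx, ry, rz in units of 0.2 rad, then dx, dy, dz in units of 5 mm, then the opening from 0.0 (shut) to 1.0 (fully open); each row is the pose to reach, as a shift and turn from the pose commanded when the call began, along the tool's axes at that moment; what a row does not reach only later rows make up. A row lasts 1/8 s, in which the tool goes at most 62.5 mm and 0.188 rad, less where a joint would pass 70% of its speed; a pose out of reach is approached as far as the arm can. The fingers move at their own pace and stop on an object; the grip force is fixed at half the most. Time passes only in rows, so rows that do not move let the fingers close. The tool returns the time, the measured TCP pose, the force, the opening and the grip force at its end. only (a regular expression) keeps the lines of the reply that match it, lines (a string "A,B") keeps lines A to B, and quiet returns only ok. Input that does not fit is refused with a message, and nothing moves.
- r.sense(): the state, without advancing time (a new reading comes with each control period).
- r.grab_frame(name): name is "scene" or "side" or "wrist"; returns a dict with "image" (480x640x3 uint8, red, green, blue), "fx", "fy", "cx", "cy" (pixels), "dist" ([k1, k2, p1, p2, k3] as OpenCV has them; the pictures are not rectified), "position" and "attitude" of the camera in the world. Camera axes: x right, y down, z forward; pixel columns grow to the right and rows downward; lengths in mm; the calibration is good to about 2 mm. A picture is of the moment at which its call begins. There is no depth.
- r.finish_job(): hands the job in; it is judged then, once.
The state is a dict: "time_s": time; "joint_positions": joint angles; "dq": joint speeds; "tau": joint torques, N m; "tcp_pos": TCP position; "tcp_rot": TCP orientation; "wrist_force": force on the tool from outside, world axes, zero at the start; "torque": the same for the moment, N m; "opening": opening from 0.0 (shut) to 1.0 (fully open); "finger_force": force on a finger pad.
Only numpy, scipy, OpenCV 4.12 (cv2) and the standard library are available. Lean on these libraries where they do the work, as an engineer would, in place of code of your own. Each camera call takes 0.05 s, during which the arm holds its last target. There are 200 camera calls.

TASK

Draw the wooden salt measure up out of the steel utensil cup, where it stands with its hollowed head down out of sight, and leave the cup standing where it is. Find which of its sides has the hollow, turn the measure so that it lies level in the air with the hollow facing up, and hold it so about a hand's breadth above the steel catch tray, with the hollow over the tray, ready to be filled from the salt pot. Finish while still holding it there, still and touching nothing but your gripper, and leave everything else on the counter alone.

Things in the scene. Friction and masses are not known exactly. Their poses are not given: they have to be found in the camera images.
- measure: Wooden stick, 190 mm, 50 g. Head 36 x 36 x 24 mm; handle 16 mm (y) x 14 mm (z), centred. One 36 x 36 face of the head has the hollow, a round blind hole 24 mm wide, 16 deep; the other is plain. Origin: middle of the head's free end face; x: head (0-36 mm) to handle (36-190 mm); z: out of the hollow. Starts on its head in the cup, x up, handle 85 mm out of the cup, hollow facing any way round.
- measure_hollow (a point): Centre of the hollow's mouth: 18 mm along x and 12 mm along z from the measure's origin; same axes as the measure
- cup: Straight round stainless utensil cup, loose, 350 g, 110 mm high, 76 mm across the top and 72 mm at the foot, wall 3 mm, floor 5 mm thick. Origin: centre of its underside, z axis up.
- cup_rim (a point): Centre of the cup's mouth, 110 mm above its underside
- tray: Shallow stainless catch tray, loose, 600 g, 22 mm high, 160 mm (x) by 220 mm (y) with a 7 mm rim lip outside that. Origin: centre of its underside, z up.
- tumbler: Empty glass tumbler, 68 mm across, 105 mm high, origin under its centre; to be left alone
- shaker: Amber glass seasoning shaker with a steel cap, 54 mm across, 96 mm high, origin under its centre; to be left alone
- salt_pot: White ceramic salt pot with a press-button lid, 84 mm across, 79 mm high, origin under its centre; to be left alone
- lunch_tin: Closed stainless lunch tin with clip latches, 124 (x) x 182 (y) x 55 mm high, origin under its centre; to be left alone
- onigiri_mould: Red plastic triangular rice-ball mould with its press lid in, about 85 x 97 x 57 mm high, origin under its centre; to be left alone
- chopsticks: Unsplit wooden chopstick pair lying flat, 210 mm along its x, 12.5 mm wide, 6 mm high, origin near its middle on the underside; to be left alone

How it is judged (in metres and radians):
On the way:
1. the measure's head is drawn clear out of the cup's mouth, with the cup still standing (height (world z) of measure_hollow above 0.135 m and contact force between measure and the fingers above 1 N and angle between cup's own z axis and vertical below 0.15 rad), for 0.1 s.
At the end, for the whole second after the job is handed in: Gripper holds the measure at rest, hollow up within 17 deg, its mouth over the tray (within 70 mm of the centre along tray x, 100 mm along y), 70 to 250 mm above the work surface, touching no tray, cup or bystander; cup upright; cup and tray within 40 mm of their start (angle between measure's own z axis and vertical below 0.3 rad and x of measure_hollow in the frame of tray between -0.07 and 0.07 m and y of measure_hollow in the frame of tray between -0.1 and 0.1 m and height (world z) of measure_hollow between 0.07 and 0.25 m and contact force between measure and the fingers above 1 N and contact force between measure and tray below 0.05 N and contact force between measure and cup below 0.05 N and contact force between measure and tumbler below 0.05 N and contact force between measure and shaker below 0.05 N and contact force between measure and salt_pot below 0.05 N and contact force between measure and lunch_tin below 0.05 N and contact force between measure and onigiri_mould below 0.05 N and linear speed of measure below 0.03 m/s and angular speed of measure below 0.2 rad/s and angle between cup's own z axis and vertical below 0.1 rad and distance of each of cup, tray from where it was at the start of the episode below 0.04 m); the arm keeps its last pose, push and grip.
It fails at once if the utensil cup is knocked or tipped over (tilted past 0.5 rad) (angle between cup's own z axis and vertical above 0.5 rad).
It fails at once if a bystander is pushed more than 30 mm from its place or knocked over (distance of any of tumbler, shaker, salt_pot, lunch_tin, onigiri_mould, chopsticks from where it was at the start of the episode above 0.03 m or angle between any of tumbler, shaker, salt_pot, lunch_tin, onigiri_mould, chopsticks's own z axis and vertical above 0.5 rad).
It also fails if it takes over 45 s, if anything falls off the work surface, if the arm or the gripper's body presses on something with over 40 N, if the wrist force passes 120 N, or if a joint passes its speed limit or range.

## Working session

There is one attempt and no reset: what is moved stays moved. The work goes in short steps, Python scripts to look and compute and a tool call to move; the robot and the scene stay as the last step left them, time stands still between calls to the robot, and variables do not carry over. Pictures are saved under pics/ and viewed, at most 10 in all, crops included, and the job is handed in when it is done.

```bash
ls; mkdir -p pics
```

Run:
```python
from rig import r
import cv2,numpy as np
for n in("scene","side","wrist"):
    f=r.grab_frame(n); cv2.imwrite(f"pics/{n}0.png",f["image"][:,:,::-1])
    print(n,{k:np.round(v,4).tolist() for k,v in f.items() if k!="image"})
print(r.sense())
```

```text
pics
rig.py
scene {'fx': 606.7796, 'fy': 606.7796, 'cx': 327.5816, 'cy': 245.8366, 'dist': [-0.0406, 0.0, 0.0, 0.0, 0.0], 'position': [1402.2302, 359.0758, 944.9603], 'attitude': [-1.3734, -2.1333, 0.9128]}
side {'fx': 495.6624, 'fy': 495.6624, 'cx': 305.6992, 'cy': 237.1095, 'dist': [0.0044, 0.0, 0.0, 0.0, 0.0], 'position': [369.8053, 861.4084, 776.1276], 'attitude': [-0.2901, 2.7581, -1.3215]}
wrist {'fx': 373.1964, 'fy': 373.1964, 'cx': 318.7079, 'cy': 236.177, 'dist': [0.001, 0.0, 0.0, 0.0, 0.0], 'position': [675.5434, 76.9304, 373.0553], 'attitude': [2.8348, 0.0004, -0.0021]}
{'time_s': 0.15, 'joint_positions': array([-0.0838243 ,  0.57631404,  0.02485941,  1.43768388, -0.01503425,
        1.12899293, -0.0565011 ]), 'dq': array([ 0.00019216, -0.00389822, -0.00050023, -0.00325385,  0.00222543,
       -0.00023372, -0.00053831]), 'tau': array([ 3.53695883e-03, -7.66262698e+01,  2.25340560e+00, -2.86181796e+01,
        1.58117601e-02,  9.86463390e-03, -3.06662548e-05]), 'tcp_pos': array([6.74674542e+02, 3.35676886e-02, 2.30668683e+02]), 'tcp_rot': array([-2.22081382e+00, -2.22088671e+00,  1.38277254e-03]), 'wrist_force': array([-1.00961991, -0.12198954,  0.64611147]), 'torque': array([-0.01568989, -0.01720888,  0.06124116]), 'finger_force': 0.0, 'opening': 1.003800897059147}
```

View pics/scene0.png

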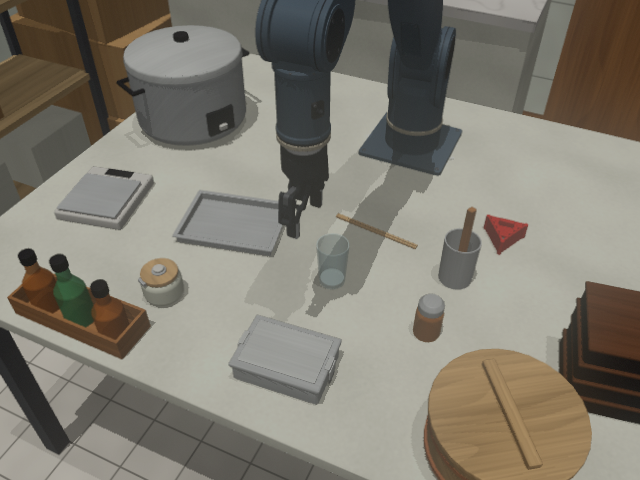

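View pics/side0.png

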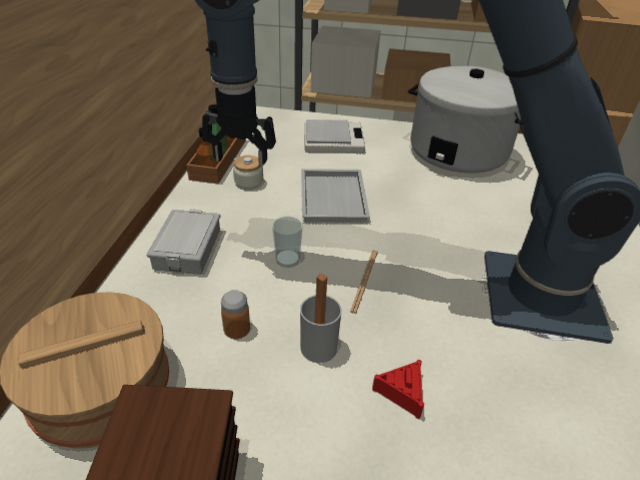

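The scene view shows the cup near (460,258) with the handle end near (471,210). In the side view the cup is near (320,328) and the handle end near (321,278). I'll enlarge both.

Create h.py:
```python
import cv2,numpy as np
from scipy.spatial.transform import Rotation as R
from rig import r
def ray(f,p):
    K=np.array([[f["fx"],0,f["cx"]],[0,f["fy"],f["cy"]],[0,0,1]])
    u=cv2.undistortPoints(np.array([[p]],float),K,np.array(f["dist"]))[0,0]
    d=R.from_rotvec(f["attitude"]).apply([u[0],u[1],1]); return np.array(f["position"]),d/np.linalg.norm(d)
def tri(*fp):
    A=0;b=0;rs=[ray(f,p) for f,p in fp]
    for o,d in rs:
        M=np.eye(3)-np.outer(d,d);A=A+M;b=b+M@o
    x=np.linalg.solve(A,b); return x,[np.linalg.norm(np.cross(x-o,d)) for o,d in rs]
def plane(f,p,z):
    o,d=ray(f,p); return o+d*(z-o[2])/d[2]
def proj(f,X):
    K=np.array([[f["fx"],0,f["cx"]],[0,f["fy"],f["cy"]],[0,0,1]])
    Q=R.from_rotvec(f["attitude"]).inv(); return cv2.projectPoints(np.array(X,float).reshape(-1,1,3),Q.as_rotvec(),-Q.apply(f["position"]),K,np.array(f["dist"]))[0][:,0]
```

Run:
```python
import cv2,numpy as np
a=cv2.imread("pics/scene0.png")[200:295,430:510]; b=cv2.imread("pics/side0.png")[270:365,280:360]
cv2.imwrite("pics/c1.png",np.hstack([cv2.resize(i,None,fx=5,fy=5,interpolation=cv2.INTER_CUBIC) for i in(a,b)]))
```

```text
(no output)
```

View pics/c1.png

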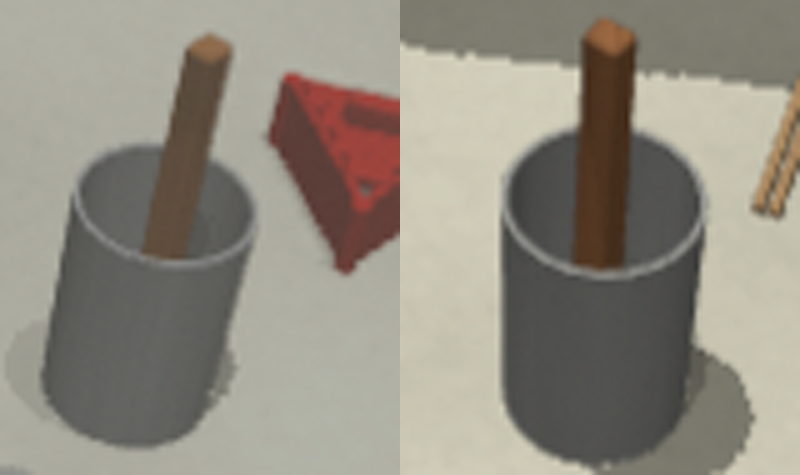

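In the crop, the handle end-face centre is at scene (471.8,209.8) and side (321.8,277.4). The rim centre is at about scene (463,241.2) and side (321,310.2).

Run:
```python
from h import *
s=r.grab_frame("scene");d=r.grab_frame("side")
np.set_printoptions(precision=1,suppress=True)
c=lambda x,y:(430+x/5-.4,200+y/5-.4)
e=lambda x,y:(280+(x-400)/5-.4,270+y/5-.4)
print("top",tri((s,c(209,49)),(d,e(609,37))))
print("rim",tri((s,c(165,206)),(d,e(605,201))))
print("foot z0 front: scene",plane(s,c(138,447),0),"side",plane(d,e(603,465),0))
T=tri((s,c(209,49)),(d,e(609,37)))[0][2]
A=[plane(s,c(*p),T)[:2] for p in[(210,35),(187,47),(210,62),(233,50)]]
B=[plane(d,e(*p),T)[:2] for p in[(605,20),(583,35),(608,55),(636,40)]]
for Q in(A,B):
    Q=np.array(Q);E=np.roll(Q,-1,0)-Q
    print(Q.tolist(),np.linalg.norm(E,axis=1),np.degrees(np.arctan2(E[:,1],E[:,0])))
for p in[(302,171),(364,170),(368,219),(306,222)]: print("tray side",plane(d,p,22))
for p in[(197,193),(176,238),(268,252)]: print("tray scene",plane(s,p,22))
print("tumbler",plane(d,(288,255),0),"shaker",plane(d,(236,325),0),"mould",plane(d,(404,395),20),"pot",plane(d,(248,180),0),"tin",plane(d,(188,240),55))
```

```text
top (array([455.3, 252. , 193.5]), [np.float64(0.1366986560228058), np.float64(0.13669865602277118)])
rim (array([454.2, 248.4, 108.3]), [np.float64(0.36887934061712796), np.float64(0.36887934061718053)])
foot z0 front: scene [485.2 263.3   0. ] side [444.7 281.7   0. ]
[[446.87598830675324, 250.3110458318668], [457.9591173019187, 243.9550985499086], [463.0788141685622, 254.4220154428908], [452.0795092789573, 260.79538434221956]] [12.8 11.7 12.7 11.7] [ -29.8   63.9  149.9 -116.4]
[[458.0976275654299, 243.79001488361837], [464.10819338446794, 252.78405194578295], [454.0629510921414, 260.5670256280323], [446.0390234273465, 251.2600805047474]] [10.8 12.7 12.3 14.2] [  56.2  142.2 -130.8  -31.8]
tray side [ 613.5 -354.1   22. ]
tray side [ 438.1 -401.2   22. ]
tray side [ 401.9 -164.5   22. ]
tray side [ 553.5 -116.8   22. ]
tray scene [ 462.7 -399.    22. ]
tray scene [ 620.5 -352.    22. ]
tray scene [ 573.6 -142.8   22. ]
tumbler [574.8  -8.1   0. ] shaker [628.8 226.9   0. ] mould [287.3 332.9  20. ] pot [ 762.7 -305.     0. ] tin [794.7  53.   55. ]
```

The handle end measures z≈194 against an expected 195, and the rim 108 against 110. The cup is at about (454,249). The tray is centred at about (505,-258) and turned about 15°. The handle faces lie near 59° and -31°. I'll move above the handle.

The manual's scale: shifts go in units of 5 mm and turns go in units of 0.2 rad. Converting my numbers, 225 mm is 45, -200 mm is -40, -0.9 rad is -4.5.

Emit:
move_tool([
  [0, 0, -0.9, 9, -8, -4, 1],
  [0, 0, -1.8, 18, -16, -8, 1],
  [0, 0, -2.7, 27, -24, -8, 1],
  [0, 0, -3.6, 36, -32, -8, 1],
  [0, 0, -4.5, 45, -40, -8, 1],
])

```text
time_s: 0.88
tcp_pos: [473.6, 226.3, 271.6]
tcp_rot: [1.025, 2.969, 0.001]
wrist_force: [0.3, 0.1, -0.5]
opening: 1.001
finger_force: 0.0
```

Emit:
move_tool([
  [0, 0, -0.65, 5, 1.4, 0, 1],
  [0, 0, -0.65, 5, 1.4, 0, 1],
])

```text
time_s: 1.12
tcp_pos: [458.4, 247.9, 271.6]
tcp_rot: [-0.832, -3.029, -0.001]
wrist_force: [0.7, -0.2, 0.7]
opening: 1.002
finger_force: 0.0
```

Run:
```python
from h import *
f=r.grab_frame("wrist"); print(r.sense()["joint_positions"],r.sense()["tcp_pos"],R.from_rotvec(r.sense()["tcp_rot"]).as_matrix().round(3).tolist())
print(f["position"],f["attitude"]); p=proj(f,[[455,250,195],[454,249,110]]); print(p)
c=p.mean(0).astype(int); x,y=max(c[0]-100,0),max(c[1]-75,0); print(x,y)
im=f["image"][y:y+150,x:x+200,::-1]; cv2.imwrite("pics/w1.png",cv2.resize(im,None,fx=4,fy=4,interpolation=cv2.INTER_CUBIC))
```

```text
[-0.36596587  0.31914258 -0.29375772  1.77053677  0.10416632  1.06682891
  0.33392545] [459.60365705 246.28456513 271.43321139] [[-0.857, 0.515, 0.0], [0.515, 0.857, -0.0], [-0.0, 0.0, -1.0]]
[392.62869425 286.85687074 414.15892153] [2.49244833 1.41794067 0.22049388]
[[318.58401197 240.93598641]
 [316.85815873 208.59901149]]
217 149
```

View pics/w1.png

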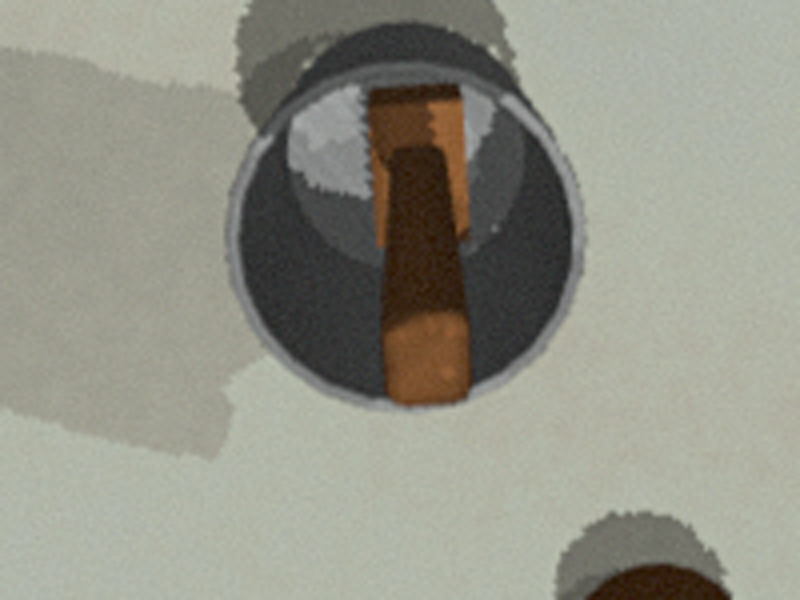

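The wrist view shows the head's thin (24 mm) direction across the image, so the hollow axis lies along tool y (±59°) and closing on the 14 mm faces works. The handle end is at crop (427,357), which is about pixel (323.4,237.9).

Run:
```python
from h import *
f=r.grab_frame("wrist");s=r.sense()
P=plane(f,(323.4,237.9),195);print(P)
# handle where it emerges: head near top edge centre, check lean
print(plane(f,(217+420/4,149+147/4),41))
M=R.from_rotvec(s["tcp_rot"]);print(s["tcp_pos"],M.inv().apply([(P[0]+455.3)/2,(P[1]+252)/2,131]-s["tcp_pos"]))
```

```text
[456.02029614 251.87558111 195.        ]
[451.61277789 255.10143401  41.        ]
[460.28242195 245.30749    271.30216943] [  7.45918536   3.32208853 140.29736038]
```

To row units: 138 mm is 27.6, 110 mm is 22.

Emit:
move_tool([
  [0, 0, 0, 1.3, 0.62, 4, 1],
  [0, 0, 0, 1.3, 0.62, 14, 1],
  [0, 0, 0, 1.3, 0.62, 22, 1],
  [0, 0, 0, 1.3, 0.62, 27.6, 1],
  [0, 0, 0, 1.3, 0.62, 27.6, 1],
])

```text
time_s: 1.85
tcp_pos: [455.7, 250.0, 131.5]
tcp_rot: [-0.844, -3.024, 0.006]
wrist_force: [0.7, -0.1, 1.3]
opening: 0.999
finger_force: 0.0
```

Emit:
move_tool([
  [0, 0, 0, 0, 0, 0, 0],
  [0, 0, 0, 0, 0, 0, 0],
  [0, 0, 0, 0, 0, 0, 0],
  [0, 0, 0, 0, 0, 0, 0],
  [0, 0, 0, 0, 0, 0, 0],
])

```text
time_s: 2.48
tcp_pos: [456.2, 252.2, 133.9]
tcp_rot: [0.839, 3.027, 0.001]
wrist_force: [-0.1, -0.3, 6.4]
opening: 0.156
finger_force: 58.8
```

It's gripped: the opening is about 13 mm, which fits the 14 mm handle. I'll lift it straight up.

To row units: -15 mm is -3, -140 mm is -28.

Emit:
move_tool([
  [0, 0, 0, 0, 0, -3, 0],
  [0, 0, 0, 0, 0, -8, 0],
  [0, 0, 0, 0, 0, -14, 0],
  [0, 0, 0, 0, 0, -21, 0],
  [0, 0, 0, 0, 0, -28, 0],
])

```text
time_s: 3.1
tcp_pos: [455.5, 252.0, 275.3]
tcp_rot: [0.839, 3.028, 0.001]
wrist_force: [0.8, 0.4, -1.7]
opening: 0.154
finger_force: 58.4
```

Emit:
move_tool([
  [0, 0, 0, 0, 0, -6, 0],
  [0, 0, 0, 0, 0, -6, 0],
  [0, 0, 0, 0, 0, -6, 0],
])

```text
time_s: 3.48
tcp_pos: [455.4, 251.8, 303.1]
tcp_rot: [-0.839, -3.027, 0.001]
wrist_force: [-0.3, -0.3, -0.6]
opening: 0.151
finger_force: 58.5
```

Run:
```python
from h import *
np.set_printoptions(precision=3,suppress=True)
q=r.sense();print(q["joint_positions"],q["tcp_pos"])
M=R.from_rotvec(q["tcp_rot"]);H=q["tcp_pos"]+M.apply([0,0,108])
o=[]
for n in("scene","side"):
    f=r.grab_frame(n);p=proj(f,[H])[0];print(n,p)
    x,y=(p-[40,50]).astype(int);o.append(cv2.resize(f["image"][y:y+100,x:x+80,::-1],None,fx=5,fy=5,interpolation=cv2.INTER_CUBIC))
cv2.imwrite("pics/l1.png",np.hstack(o))
```

```text
[-0.371  0.293 -0.301  1.719  0.094  1.145  0.33 ] [455.406 251.81  303.138]
scene [471.398 208.688]
side [321.389 276.296]
```

View pics/l1.png

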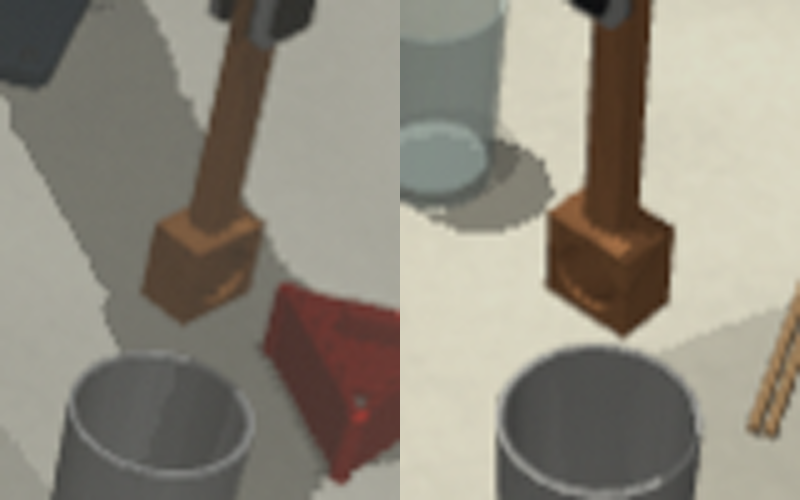

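The scene crop shows the hollow on the face turned toward the scene camera at (215,280). The side crop shows it on the left face at (580,275). Both agree with normal ≈+59°, which is tool +y. I'll try a small tilt toward -y and watch the joints.

Create g.py:
```python
import sys
from h import *
np.set_printoptions(precision=3,suppress=True)
q=r.sense();M=R.from_rotvec(q["tcp_rot"]);print("q",q["joint_positions"],"tcp",q["tcp_pos"]);print("x,y,z axes",M.as_matrix().T.tolist() and M.as_matrix().T.round(2).tolist())
def goal(yawdeg,elev=0,hol=(505,-258,215)):
    a=np.radians(yawdeg);z=np.array([np.cos(a),np.sin(a),0]);y=np.array([0,0,1.]);x=np.cross(y,z)
    G=R.from_matrix(np.c_[x,y,z]);G=R.from_rotvec(-x*np.radians(elev))*G
    t=np.array(hol)-G.apply([0,12,108]);return G,t
if len(sys.argv)>1:
    G,t=goal(float(sys.argv[1]));print("goal tcp",t,"rotvec in tool",(M.inv()*G).as_rotvec(),"shift in tool",M.inv().apply(t-q["tcp_pos"]))
```

```text
(no output)
```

Emit:
move_tool([
  [0.75, -0.45, 0, 0, 0, -2, 0],
  [1.5, -0.9, 0, 0, 0, -4, 0],
  [1.5, -0.9, 0, 0, 0, -4, 0],
])

```text
time_s: 3.95
tcp_pos: [454.5, 255.4, 321.4]
tcp_rot: [0.793, 2.9, -0.516]
wrist_force: [1.0, -0.1, -1.2]
opening: 0.153
finger_force: 58.8
```

```bash
python3 g.py -90; python3 g.py -110
```

```text
q [-0.598  0.407 -0.267  1.551  0.332  1.479  0.1  ] tcp [454.483 255.425 321.437]
x,y,z axes [[-0.86, 0.48, -0.17], [0.51, 0.81, -0.3], [-0.0, -0.34, -0.94]]
goal tcp [ 505. -150.  203.] rotvec in tool [-0.42  -1.53   2.193] shift in tool [-216.576 -266.689  250.84 ]
q [-0.598  0.407 -0.267  1.551  0.332  1.479  0.1  ] tcp [454.483 255.425 321.437]
x,y,z axes [[-0.86, 0.48, -0.17], [0.51, 0.81, -0.3], [-0.0, -0.34, -0.94]]
goal tcp [ 541.938 -156.513  203.   ] rotvec in tool [-0.034 -1.701  2.358] shift in tool [-251.491 -253.163  253.041]
```

To row units: -149 mm is -29.8, -117 mm is -23.4, 0.73 rad is 3.65.

Emit:
move_tool([
  [0.73, -0.435, 0, -4.6, -6, 2.8, 0],
  [1.46, -0.87, 0, -9.4, -12, 5.4, 0],
  [2.19, -1.305, 0, -14, -18, 8.2, 0],
  [2.92, -1.74, 0, -18.8, -24, 10.8, 0],
  [3.65, -2.175, 0, -23.4, -29.8, 13.6, 0],
])

```text
time_s: 4.58
tcp_pos: [479.4, 50.3, 323.5]
tcp_rot: [0.633, 2.284, -1.569]
wrist_force: [0.8, -0.8, -1.3]
opening: 0.155
finger_force: 58.8
```

```bash
python3 g.py -90; python3 g.py -110|tail -1
```

```text
q [-0.699  0.635 -0.089  1.754  0.777  1.783 -0.043] tcp [479.352  50.343 323.502]
x,y,z axes [[-0.86, 0.19, -0.48], [0.51, 0.31, -0.8], [-0.0, -0.93, -0.36]]
goal tcp [ 505. -150.  203.] rotvec in tool [-0.136 -0.476  2.566] shift in tool [ -2.032  48.195 230.193]
goal tcp [ 541.938 -156.513  203.   ] rotvec in tool [ 0.317 -0.603  2.596] shift in tool [-34.962  65.141 236.139]
```

Emit:
move_tool([
  [-0.05, -0.15, 0.85, 0, 1, 5, 0],
  [-0.1, -0.3, 1.7, 0, 2, 10, 0],
  [-0.15, -0.45, 2.55, 0, 3, 15, 0],
  [-0.2, -0.6, 3.4, 0, 4, 20, 0],
  [-0.25, -0.8, 4.25, 0, 5, 23, 0],
])

```text
time_s: 5.2
tcp_pos: [490.9, -49.9, 261.4]
tcp_rot: [1.211, 1.577, -1.075]
wrist_force: [-1.0, 1.2, -1.1]
opening: 0.154
finger_force: 58.9
```

```bash
python3 g.py -90; python3 g.py -80|tail -1
```

```text
q [-0.745  0.705  0.112  2.037  0.951  1.463 -1.053] tcp [490.894 -49.864 261.441]
x,y,z axes [[-0.17, 0.24, -0.96], [0.98, 0.16, -0.13], [0.12, -0.96, -0.27]]
goal tcp [ 505. -150.  203.] rotvec in tool [-0.093 -0.324  1.709] shift in tool [ 28.998   5.275 113.017]
goal tcp [ 486.246 -151.641  203.   ] rotvec in tool [-0.241 -0.194  1.687] shift in tool [ 31.719 -13.339 112.301]
```

Emit:
move_tool([
  [-0.05, -0.15, 0.85, 1, 0.2, 3, 0],
  [-0.1, -0.3, 1.7, 2, 0.4, 7, 0],
  [-0.15, -0.45, 2.55, 3, 0.6, 11, 0],
  [-0.2, -0.6, 3.4, 4, 0.8, 15, 0],
  [-0.25, -0.8, 4.25, 5, 1, 19, 0],
])

```text
time_s: 5.82
tcp_pos: [503.4, -133.0, 211.6]
tcp_rot: [1.505, 0.805, -0.542]
wrist_force: [-0.1, 0.5, 0.1]
opening: 0.157
finger_force: 58.9
```

```bash
python3 g.py -90
```

```text
q [-0.752  0.928  0.32   2.132  1.089  1.281 -2.078] tcp [ 503.434 -132.995  211.62 ]
x,y,z axes [[0.64, 0.16, -0.75], [0.76, 0.03, 0.65], [0.13, -0.99, -0.11]]
goal tcp [ 505. -150.  203.] rotvec in tool [-0.045 -0.167  0.858] shift in tool [ 4.658 -4.924 17.888]
```

To row units: -5 mm is -1, 5 mm is 1, 0.17 rad is 0.85.

Emit:
move_tool([
  [-0.05, -0.15, 0.85, 0.2, -0.2, 0.8, 0],
  [-0.1, -0.3, 1.7, 0.4, -0.4, 1.6, 0],
  [-0.15, -0.5, 2.55, 0.6, -0.6, 2.4, 0],
  [-0.2, -0.65, 3.4, 0.8, -0.8, 3.2, 0],
  [-0.225, -0.835, 4.3, 1, -1, 3.6, 0],
])

```text
time_s: 6.45
tcp_pos: [505.0, -149.8, 202.6]
tcp_rot: [1.571, -0.001, -0.0]
wrist_force: [-0.8, -0.4, -0.9]
opening: 0.155
finger_force: 58.9
```

Emit:
move_tool([
  [0, 0, 0, 0, 0, 0, 0],
  [0, 0, 0, 0, 0, 0, 0],
  [0, 0, 0, 0, 0, 0, 0],
])

```text
time_s: 6.82
tcp_pos: [505.8, -148.6, 203.5]
tcp_rot: [1.57, 0.004, 0.001]
wrist_force: [0.0, -0.0, -1.1]
opening: 0.153
finger_force: 58.8
```

```bash
python3 g.py -90;  python3 g.py -100|tail -1
```

```text
q [-0.802  1.085  0.512  2.025  0.954  1.242 -2.817] tcp [ 505.807 -148.552  203.504]
x,y,z axes [[1.0, 0.0, -0.0], [0.0, 0.0, 1.0], [0.0, -1.0, 0.0]]
goal tcp [ 505. -150.  203.] rotvec in tool [ 0.    -0.003  0.002] shift in tool [-0.81  -0.506  1.446]
goal tcp [ 523.754 -151.641  203.   ] rotvec in tool [ 0.001 -0.178  0.002] shift in tool [17.938 -0.465  3.146]
```

The pose is reached, but q7 sits at its limit, so I'll roll back 0.08 rad (well within tolerance) and look.

To row units: -0.08 rad is -0.4.

Emit:
move_tool([
  [0, 0, -0.4, 0, 0, 0, 0],
  [0, 0, -0.4, 0, 0, 0, 0],
])

```text
time_s: 7.08
tcp_pos: [506.0, -148.4, 203.5]
tcp_rot: [1.569, 0.066, -0.061]
wrist_force: [-0.1, 0.4, -0.3]
opening: 0.154
finger_force: 58.8
```

```bash
python3 g.py -90
```

Run:
```python
from h import *
s=r.sense();M=R.from_rotvec(s["tcp_rot"]);H=s["tcp_pos"]+M.apply([0,12,108]);o=[]
print(H)
for n in("scene","side"):
    f=r.grab_frame(n);p=proj(f,[H])[0];print(n,p);x,y=(p-[60,130]).astype(int);y=max(y,0)
    x,y=(max(0,int(p[0])-90),max(0,int(p[1])-100))
    o.append(cv2.resize(f["image"][y:y+220,x:x+200,::-1],(400,440),interpolation=cv2.INTER_CUBIC));print(x,y)
cv2.imwrite("pics/f1.png",np.hstack(o))
```

```text
q [-0.793  1.08   0.496  2.024  0.96   1.255 -2.745] tcp [ 505.97  -148.433  203.515]
x,y,z axes [[1.0, 0.0, -0.08], [0.08, 0.0, 1.0], [0.0, -1.0, 0.0]]
goal tcp [ 505. -150.  203.] rotvec in tool [ 0.001 -0.003  0.081] shift in tool [-0.93  -0.594  1.564]
[ 507.29139855 -256.42395026  215.52456627]
scene [230.37681636 150.27628279]
140 50
side [337.00232642 128.91936764]
247 28
```

View pics/f1.png

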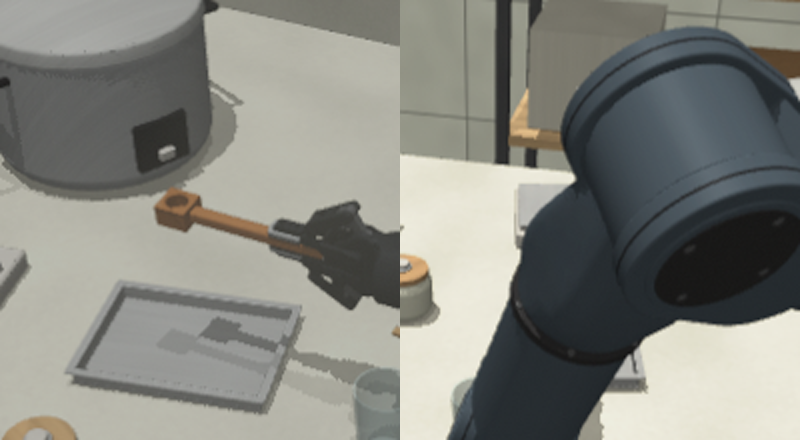

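The scene crop shows the measure level with the hollow facing up at (178,203), matching the predicted pixel within about 1 px, and its shadow falls on the tray. I'll lower it a little, staying above the tumbler's height.

Emit:
move_tool([
  [0, 0, 0, -1.4, -2, 0.8, 0],
  [0, 0, 0, -2.8, -4, 1.6, 0],
  [0, 0, 0, -4, -6, 1.6, 0],
  [0, 0, 0, -4, -6, 1.6, 0],
  [0, 0, 0, -4, -6, 1.6, 0],
])

```text
time_s: 7.8
tcp_pos: [484.1, -156.3, 175.4]
tcp_rot: [1.568, 0.067, -0.061]
wrist_force: [0.1, -0.4, 0.2]
opening: 0.15
finger_force: 58.8
```

```bash
python3 g.py -90
```

Run:
```python
from h import *
f=r.grab_frame("scene");cv2.imwrite("pics/f2.png",f["image"][:,:,::-1])
s=r.sense();M=R.from_rotvec(s["tcp_rot"]);print(s["tcp_pos"]+M.apply([0,12,108]),s["dq"],proj(f,[s["tcp_pos"]+M.apply([0,12,108])]))
```

```text
q [-0.836  1.157  0.549  2.076  0.929  1.147 -2.791] tcp [ 484.066 -156.273  175.378]
x,y,z axes [[1.0, 0.0, -0.08], [0.08, 0.0, 1.0], [0.0, -1.0, 0.0]]
goal tcp [ 505. -150.  203.] rotvec in tool [ 0.002 -0.004  0.081] shift in tool [18.642 29.247 -6.138]
[ 485.43735648 -264.30491494  187.5487044 ] [ 0.00355609 -0.00799016 -0.00105798 -0.00031297 -0.00037685 -0.00053716
  0.00095528] [[233.67300371 154.98553524]]
```

View pics/f2.png

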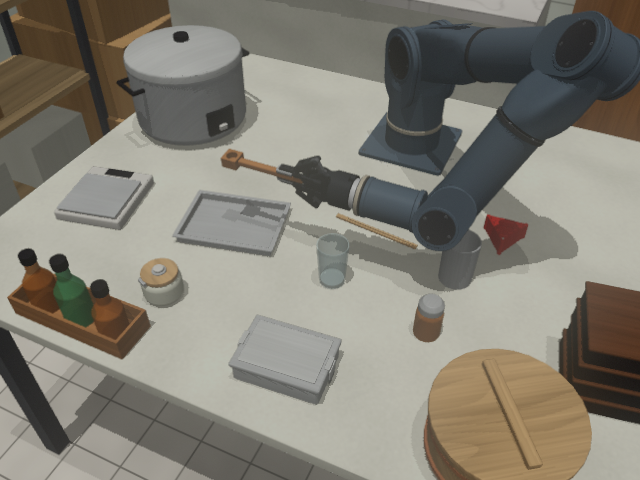

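The full view shows the measure over the tray at (233,155), with the cup and bystanders in place. The wrist joint at (437,225) hangs low beside the cup at (460,258), so I'll raise it slightly for clearance and hand in.

Emit:
move_tool([
  [0, 0, 0, 1, 2, 0, 0],
  [0, 0, 0, 2, 3, 0, 0],
  [0, 0, 0, 2, 3, 0, 0],
  [0, 0, 0, 2, 3, 0, 0],
  [0, 0, 0, 2, 3, 0, 0],
])

```text
time_s: 8.48
tcp_pos: [494.9, -156.3, 189.2]
tcp_rot: [1.568, 0.067, -0.062]
wrist_force: [-0.4, -0.2, -0.0]
opening: 0.155
finger_force: 58.8
```

```bash
python3 g.py -90
```

Run:
```python
from h import *
f=r.grab_frame("scene")
print("tray centre",np.mean([plane(f,p,22) for p in[(197,193),(291,205),(268,252),(176,238)]],0))
a=cv2.imread("pics/scene0.png").astype(int);b=f["image"][:,:,::-1].astype(int)
d=abs(a-b).max(2)>40
for n,(x,y,w,h) in dict(cup=(440,245,40,45),tumbler=(315,232,36,58),shaker=(412,290,36,52),mould=(483,212,46,40)).items(): print(n,d[y:y+h,x:x+w].mean().round(3))
```

```text
q [-0.83   1.132  0.561  2.055  0.936  1.166 -2.754] tcp [ 494.916 -156.337  189.208]
x,y,z axes [[1.0, 0.0, -0.08], [0.08, 0.0, 1.0], [0.0, -1.0, 0.0]]
goal tcp [ 505. -150.  203.] rotvec in tool [ 0.001 -0.003  0.082] shift in tool [ 8.942 14.581 -6.284]
tray centre [ 515.96426043 -265.95117117   22.        ]
cup 0.088
tumbler 0.105
shaker 0.036
mould 0.554
```

```bash
python3 -c "
from rig import r
print(r.finish_job())"
```

```text
the job is handed in; nothing more can be done
None
```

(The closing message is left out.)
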